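# Put the wooden lids back on the washed storage jars

## Robot

A 6-joint arm with a two-finger parallel gripper is mounted at the origin on the work surface. World frame = base frame: x ahead of the robot, y to its left, z up, the work surface at z = 0. Lengths are in m, angles in rad, forces in N, time in s.
With the tool pointing down it reaches from about 0.4 to 0.925 m from the base axis. Payload 3.4 kg.
Tool frame: the origin (TCP) lies at the very end of the fingers, on their centre line; the grasp point (between the pads) lies 19 mm behind it; z points along the fingers, y is the direction in which the jaws open and shut (so a half turn about z gives the same grasp; the last joint's range is limited). The gripper opens to 85 mm and grips with 20 to 120 N. Pads are 22 mm wide; open, the fingers measure 114 mm over their backs; the gripper's body (76 mm by 85 mm) begins 54 mm behind the grasp point. The pads swing forward as they close: fully open they stand 13 mm farther back than shut.
Start: joints at [-1.399, 0.307, 1.506, -0, 1.328, -0.073], TCP at [0.14, -0.558, 0.231] pointing down, gripper open.
Joint ranges: [-3.12, 3.12], [-1.05, 2.28], [0.14, 2.33], [-1.42, 4.57], [0.1, 2.73], [-2.68, 2.68]. Speed limits (rad/s): [2.57, 2.57, 3.14, 3.14, 3.14, 3.14].

## Interface

Orientations are given as a rotation vector (axis times angle).
In Python, from bench import bot gives the robot as it stands.
- The arm moves only by the shell command python3 -m crank 'ROWS' [FORCE]. ROWS is JSON, a list of rows, each an object with "fingers": the finger opening in m, from 0 to 0.0854; "slide": the shift along the tool's x, y, z in m, a list of three; "twist": the turn about the tool's z in rad. A call has 1 to 8 rows; each row is the pose to reach, as a shift and turn from the pose commanded when the call began, along the tool's axes at that moment; what a row does not reach only later rows make up. A row lasts 1/10 s, in which the tool goes at most 50 mm and 8.59 degrees, less where a joint would pass 70% of its speed; a pose out of reach is approached as far as the arm can. A call with a gripper value outside its range is refused whole. The fingers move at their own pace and stop on an object; FORCE is the grip in N (left out, the last holds). Time passes only in rows, so rows that repeat a pose let the fingers close. It gives the time, the measured TCP pose, the force and the opening at its end, in the units of the state.
- bot.state(): the state, without advancing time (a new reading comes with each control period).
- bot.read_camera(name): name is "scene" or "top" or "wrist"; returns a dict with "img" (480x640x3 uint8, red, green, blue), "intrinsics" (3x3 intrinsics, pixels), "extrinsics" (4x4, takes a point from camera to world coordinates). Camera axes: x right, y down, z forward; pixel columns grow to the right and rows downward; lengths in m; the calibration is good to about 2 mm. A picture is of the moment at which its call begins. There is no depth.
- bot.hand_in(): hands the job in, once; it reports no verdict.
The state is a dict: "t": time; "joint_positions": joint angles; "dq": joint speeds; "tau": joint torques, N m; "tool_pos": TCP position; "tool_rot": TCP orientation; "ft_force": force on the tool from outside, world axes, zero at the start; "moment": the same for the moment, N m; "grip_width": finger opening in m.
Only numpy, scipy, OpenCV 4.12 (cv2) and the standard library are available. Lean on these libraries where they do the work, as an engineer would, in place of code of your own. Each camera call takes 0.05 s, during which the arm holds its last target. There are 200 camera calls.

## Task

The three white storage jars on the sink ledge are clean and dry: find the three wooden lids with knobs among the other things and set each one down gently, without dropping it, on the jar it fits (small on small, medium on medium, large on large), plug down in the mouth and flat on the rim. Leave the jars standing where they are, and leave the mug and the plain wooden coaster alone.

Things in the scene. Friction and masses are not known exactly. Their poses are not given: they have to be found in the camera images.
- lid_small_knob (a point): the small round wooden jar lid, lying knob up: upright knob 26 mm across and 34 mm tall on a flat disc 72 mm across and 8 mm thick, under it a plug 40 mm across and 10 mm deep; 52 mm tall in all, 40 g. The point is the middle of the knob, on the axis: 17 mm above the disc's top face, 25 mm above the disc's underside, 35 mm above the plug's underside. z is up along the knob; round, so yaw means nothing
- lid_medium_knob (a point): the medium round wooden jar lid, lying knob up: upright knob 26 mm across and 34 mm tall on a flat disc 94 mm across and 8 mm thick, under it a plug 62 mm across and 10 mm deep; 52 mm tall in all, 70 g. The point is the middle of the knob, on the axis: 17 mm above the disc's top face, 25 mm above the disc's underside, 35 mm above the plug's underside. z is up along the knob; round, so yaw means nothing
- lid_large_knob (a point): the large round wooden jar lid, lying knob up: upright knob 26 mm across and 34 mm tall on a flat disc 116 mm across and 8 mm thick, under it a plug 84 mm across and 10 mm deep; 52 mm tall in all, 110 g. The point is the middle of the knob, on the axis: 17 mm above the disc's top face, 25 mm above the disc's underside, 35 mm above the plug's underside. z is up along the knob; round, so yaw means nothing
- jar_small_mouth (a point): the small open white stoneware jar, loose and upright: 66 mm across outside, mouth 56 mm across inside (wall 5 mm), 75 mm tall. The point is the middle of the mouth at rim height, z up. Its lid is the small one: the plug goes in the mouth and the disc rests on the rim, the plug having 8 mm of room all round when centred
- jar_medium_mouth (a point): the medium open white stoneware jar, loose and upright: 88 mm across outside, mouth 78 mm across inside (wall 5 mm), 90 mm tall. The point is the middle of the mouth at rim height, z up. Its lid is the medium one: the plug goes in the mouth and the disc rests on the rim, the plug having 8 mm of room all round when centred
- jar_large_mouth (a point): the large open white stoneware jar, loose and upright: 110 mm across outside, mouth 100 mm across inside (wall 5 mm), 105 mm tall. The point is the middle of the mouth at rim height, z up. Its lid is the large one: the plug goes in the mouth and the disc rests on the rim, the plug having 8 mm of room all round when centred
- mug_mid (a point): bystander: blue ceramic mug 76 mm across and 88 mm tall, handle towards its +y reaching up to 75 mm from its axis; the point is on its axis half-way up
- coaster: bystander: flat round wooden coaster without a knob, 90 mm across and 10 mm thick, not a lid; origin at the centre of its underside

How it is judged:
At the end, for the whole second after the job is handed in: Each lid on the jar of its size: sideways within 12 mm of the mouth's centre, knob middle 25 mm (within 4) above the rim, lid and jar upright within 0.07 rad, released, at rest (under 0.02 m/s); jars, mug and coaster within 30 mm of where they stood (horizontal distance between lid_small_knob and jar_small_mouth below 0.012 m and z of lid_small_knob in the frame of jar_small_mouth between 0.021 and 0.029 m and angle between each of lid_small_knob, jar_small_mouth, lid_medium_knob, jar_medium_mouth, lid_large_knob, jar_large_mouth's own z axis and vertical below 0.07 rad and distance of each of jar_small_mouth, jar_medium_mouth, jar_large_mouth, mug_mid, coaster from where it was at the start of the episode below 0.03 m and linear speed of each of lid_small, jar_small, lid_medium, jar_medium, lid_large, jar_large below 0.02 m/s and horizontal distance between lid_medium_knob and jar_medium_mouth below 0.012 m and z of lid_medium_knob in the frame of jar_medium_mouth between 0.021 and 0.029 m and horizontal distance between lid_large_knob and jar_large_mouth below 0.012 m and z of lid_large_knob in the frame of jar_large_mouth between 0.021 and 0.029 m); the robot touches nothing.
It fails at once if the mug or the coaster is moved over 30 mm (distance of any of mug_mid, coaster from where it was at the start of the episode above 0.03 m).
It fails at once if a jar is tipped over 0.35 rad (angle between any of jar_small_mouth, jar_medium_mouth, jar_large_mouth's own z axis and vertical above 0.35 rad).
It fails at once if a lid is slammed onto a jar: over 40 N between them (contact force between lid_small and jar_small above 40 N or contact force between lid_medium and jar_medium above 40 N or contact force between lid_large and jar_large above 40 N).
It fails at once if a lid is dropped from over about 25 mm (over 0.7 m/s while the fingers do not touch it) ((linear speed of lid_small above 0.7 m/s and contact force between the fingers and lid_small below 0.05 N) or (linear speed of lid_medium above 0.7 m/s and contact force between the fingers and lid_medium below 0.05 N) or (linear speed of lid_large above 0.7 m/s and contact force between the fingers and lid_large below 0.05 N)).
It also fails if it takes over 96 s, if anything falls off the work surface, if the arm or the gripper's body presses on something with over 40 N, if the wrist force passes 120 N, or if a joint passes its speed limit or range.

## Working session

There is one attempt and no reset: what is moved stays moved. The work goes in short steps, Python scripts to look and compute and a shell command to move; the robot and the scene stay as the last step left them, time stands still between calls to the robot, and variables do not carry over. Pictures are saved under pics/ and viewed, on a budget of 14 in all, crops included, one or two more only if the job needs it, and the job is handed in when it is done.

```bash
mkdir -p pics; ls; python3 - <<'E'
from bench import bot
import cv2, numpy as np
s=bot.state(); print({k:np.round(v,3).tolist() for k,v in s.items()})
for n in("scene","top"):
    d=bot.read_camera(n); cv2.imwrite(f"pics/{n}0.png",d["img"][:,:,::-1]); print(n,d["intrinsics"].round(1).tolist(),d["extrinsics"].round(3).tolist())
E
```

```text
pics
{'t': 0.0, 'joint_positions': [-1.398, 0.308, 1.508, -0.0, 1.328, -0.073], 'dq': [-0.0, 0.001, 0.0, -0.001, -0.001, 0.001], 'tau': [-0.0, -45.756, -25.192, -0.001, 0.013, -0.0], 'tool_pos': [0.14, -0.557, 0.23], 'tool_rot': [-3.116, -0.385, 0.0], 'ft_force': [-0.481, -0.097, -0.1], 'moment': [-0.03, 0.0, 0.024], 'grip_width': 0.085}
scene [[517.9, 0.0, 326.6], [0.0, 517.9, 247.9], [0.0, 0.0, 1.0]] [[0.54, 0.699, -0.469, 1.064], [0.842, -0.451, 0.296, -0.337], [-0.005, -0.555, -0.832, 1.074], [0.0, 0.0, 0.0, 1.0]]
top [[602.7, 0.0, 320.1], [0.0, 602.7, 243.9], [0.0, 0.0, 1.0]] [[0.022, -0.982, 0.19, 0.28], [-1.0, -0.023, -0.0, -0.0], [0.005, -0.19, -0.982, 1.424], [0.0, 0.0, 0.0, 1.0]]
```

View pics/top0.png

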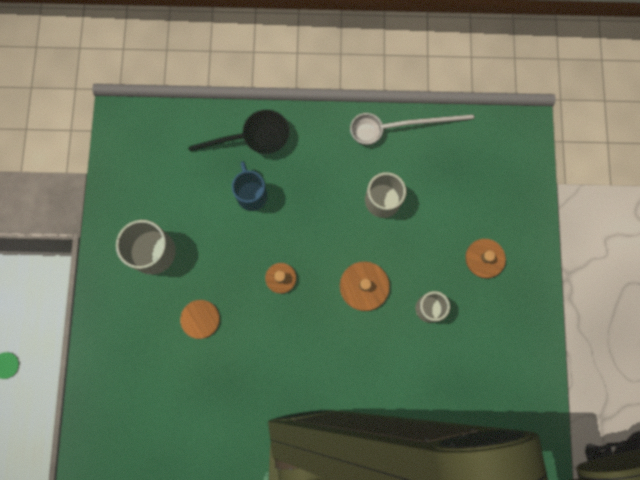

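View pics/scene0.png

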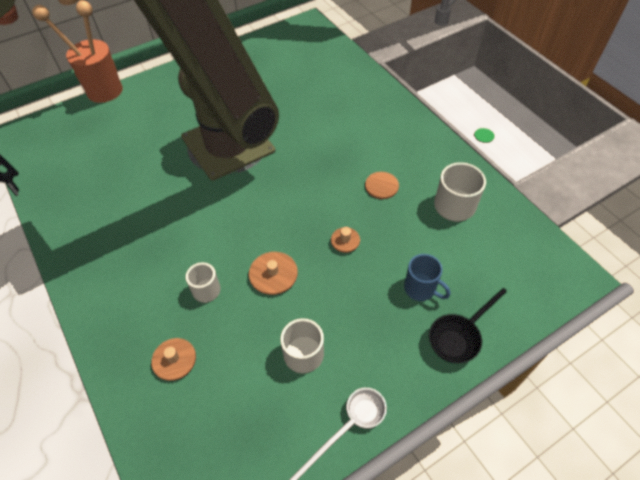

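The top view shows the large jar at (142,245), the medium jar at (386,193) and the small jar at (434,306). The knobbed lids are small (281,278), large (365,286) and medium (487,257), and the coaster is at (200,319). The scene view agrees, and everything is upright.

```bash
cat > h.py <<'E'
import cv2, numpy as np
from scipy.optimize import least_squares
def cast(d,uv,z):
    K,T=d["intrinsics"],d["extrinsics"]
    r=np.c_[np.atleast_2d(uv).astype(float),np.ones(len(np.atleast_2d(uv)))]@np.linalg.inv(K).T@T[:3,:3].T
    return (T[:3,3]+r*((z-T[2,3])/r[:,2:]))[:,:2]
def proj(d,p):
    T=np.linalg.inv(d["extrinsics"]);q=d["intrinsics"]@(T[:3,:3]@p+T[:3,3]);return q[:2]/q[2]
def circle(d,seed,kind,z,R):
    "fixed-radius robust circle of the blob at seed, cast on plane z"
    hsv=cv2.cvtColor(d["img"],cv2.COLOR_RGB2HSV);H,S,V=cv2.split(hsv)
    m=((H<22)&(S>90)&(V>60)) if kind=="lid" else ((S<75)&(V>50))
    m=cv2.morphologyEx(m.astype(np.uint8),cv2.MORPH_CLOSE,np.ones((5,5)))
    n,l=cv2.connectedComponents(m)
    x,y=map(int,seed);w=l[y-25:y+26,x-25:x+26];ids=np.bincount(w[w>0]);i=ids.argmax()
    c=max(cv2.findContours((l==i).astype(np.uint8),cv2.RETR_EXTERNAL,cv2.CHAIN_APPROX_NONE)[0],key=cv2.contourArea)[:,0]
    P=cast(d,c,z)
    f=lambda q:np.hypot(*(P-q[:2]).T)-R
    s=least_squares(f,P.mean(0),loss="cauchy",f_scale=.001)
    return s.x,np.mean(abs(f(s.x))<.003),len(c)
ITEMS=dict(lidS=("lid",.018,.036,(281,278),(345,240)),lidM=("lid",.018,.047,(487,257),(173,360)),lidL=("lid",.018,.058,(365,286),(272,273)),
 jarS=("jar",.075,.033,(434,306),(203,280)),jarM=("jar",.09,.044,(386,193),(302,345)),jarL=("jar",.105,.055,(142,245),(460,190)),coaster=("lid",.01,.045,(200,319),(382,185)))
E
python3 - <<'E'
from bench import bot
from h import *
D=[bot.read_camera("top"),bot.read_camera("scene")]
for n,(k,z,R,a,b) in ITEMS.items():
    for d,s in zip(D,(a,b)):
        q,f,c=circle(d,s,k,z,R); print(n,q.round(4),"inl %.2f n %d r %.3f"%(f,c,np.hypot(*q)))
print("mug",cast(D[0],(249,188),.088))
E
```

```text
lidS [0.4687 0.0906] inl 1.00 n 84 r 0.477
lidS [0.4714 0.0907] inl 1.00 n 74 r 0.480
lidM [ 0.5269 -0.3928] inl 1.00 n 109 r 0.657
lidM [ 0.53   -0.3925] inl 1.00 n 120 r 0.659
lidL [ 0.4543 -0.1068] inl 1.00 n 136 r 0.467
lidL [ 0.4575 -0.1064] inl 1.00 n 128 r 0.470
jarS [ 0.4012 -0.2494] inl 0.51 n 96 r 0.472
jarS [ 0.4471 -0.2649] inl 0.45 n 112 r 0.520
jarM [ 0.6468 -0.143 ] inl 0.51 n 127 r 0.662
jarM [ 0.6946 -0.1633] inl 0.49 n 152 r 0.714
jarL [0.5122 0.3747] inl 0.37 n 178 r 0.635
jarL [0.5562 0.3624] inl 0.16 n 165 r 0.664
coaster [0.3687 0.2762] inl 1.00 n 108 r 0.461
coaster [0.3713 0.276 ] inl 1.00 n 84 r 0.463
mug [[0.66494481 0.16540682]]
```

```bash
cat >> h.py <<'E'
def jar(d,seed,z,R,win=45):
    "rim = the half of the silhouette away from the camera's foot point"
    H,S,V=cv2.split(cv2.cvtColor(d["img"],cv2.COLOR_RGB2HSV))
    m=(~((H>55)&(H<100)&(S>75))).astype(np.uint8)
    n,l=cv2.connectedComponents(cv2.morphologyEx(m,cv2.MORPH_OPEN,np.ones((3,3))))
    x,y=seed;w=l[y-win//3:y+win//3,x-win//3:x+win//3];i=np.bincount(w[w>0]).argmax()
    c=cv2.convexHull(max(cv2.findContours((l==i).astype(np.uint8),cv2.RETR_EXTERNAL,cv2.CHAIN_APPROX_NONE)[0],key=cv2.contourArea))
    k=np.zeros_like(m);cv2.drawContours(k,[c],0,1,1);c=np.argwhere(k)[:,::-1]
    P=cast(d,c,z);u=P.mean(0)-d["extrinsics"][:2,3];u/=np.hypot(*u)
    q=P.mean(0)+.01*u
    for _ in range(4):
        e=P[(P-q)@u>.1*R]
        s=least_squares(lambda v:np.hypot(*(e-v).T)-R,q,loss="soft_l1",f_scale=.002);q=s.x
    return q,np.std(s.fun),len(c)
E
python3 - <<'E'
from bench import bot
from h import *
D=[bot.read_camera("top"),bot.read_camera("scene")];im=[d["img"][:,:,::-1].copy() for d in D]
for n,(k,z,R,a,b) in ITEMS.items():
    if k=="lid":continue
    for d,s,g in zip(D,(a,b),im):
        q,f,c=jar(d,s,z,R); print(n,q.round(4),"std %.4f n %d r %.3f"%(f,c,np.hypot(*q)))
        for t in np.linspace(0,6.28,40):
            cv2.circle(g,tuple(map(int,proj(d,np.r_[q+R*np.r_[np.cos(t),np.sin(t)],z]).round())),0,(0,0,255),-1)
v=np.hstack([im[0][80:360,100:460],im[1][140:420,140:500]]);cv2.imwrite("pics/j1.png",v)
E
```

```text
jarS [ 0.4068 -0.2641] std 0.0012 n 98 r 0.485
jarS [ 0.4026 -0.2584] std 0.0011 n 112 r 0.478
jarM [ 0.6687 -0.1517] std 0.0013 n 125 r 0.686
jarM [ 0.664  -0.1473] std 0.0009 n 151 r 0.680
jarL [0.5276 0.4018] std 0.0009 n 162 r 0.663
jarL [0.5242 0.405 ] std 0.0008 n 165 r 0.662
```

View pics/j1.png

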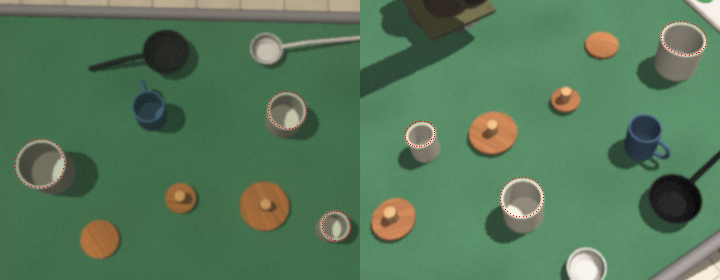

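The rim outlines sit on all three jars. The two views agree to about 3 mm for the lids and 7 mm for the jars, and I'll refine the jars with the wrist camera. Next I start with the medium lid.

```bash
cat >> h.py <<'E'
from scipy.spatial.transform import Rotation as Ro
def rel(s,p):
    R=Ro.from_rotvec(s["tool_rot"]).as_matrix();return (R.T@(np.array(p)-s["tool_pos"])).round(4)
def plan(p):
    from bench import bot
    s=bot.state();print("t %.2f pos %s F %s w %.4f slide %s"%(s["t"],s["tool_pos"].round(4),s["ft_force"].round(1),s["grip_width"],rel(s,p)))
E
python3 - <<'E'
from h import *
plan([.5285,-.3927,.2])
from bench import bot
s=bot.state();T=np.eye(4);T[:3,:3]=Ro.from_rotvec(s["tool_rot"]).as_matrix();T[:3,3]=s["tool_pos"]
print((np.linalg.inv(T)@bot.read_camera("wrist")["extrinsics"]).round(3),T.round(3))
E
```

```text
t 0.30 pos [ 0.1398 -0.5575  0.231 ] F [0.5 0.5 0.3] w 0.0851 slide [ 0.4171 -0.0653  0.031 ]
[[-0.    -0.952 -0.308  0.078]
 [ 1.    -0.001  0.001 -0.   ]
 [-0.001 -0.308  0.952 -0.143]
 [ 0.     0.     0.     1.   ]] [[ 0.97   0.243 -0.     0.14 ]
 [ 0.243 -0.97   0.001 -0.558]
 [ 0.    -0.001 -1.     0.231]
 [ 0.     0.     0.     1.   ]]
```

```bash
python3 -m crank '[{"fingers":0.06,"slide":[0.05,-0.008,0],"twist":0},{"fingers":0.06,"slide":[0.1,-0.016,0],"twist":0},{"fingers":0.06,"slide":[0.15,-0.024,0.005],"twist":0},{"fingers":0.06,"slide":[0.2,-0.032,0.01],"twist":0},{"fingers":0.06,"slide":[0.25,-0.04,0.015],"twist":0},{"fingers":0.06,"slide":[0.3,-0.048,0.02],"twist":0},{"fingers":0.06,"slide":[0.35,-0.056,0.025],"twist":0},{"fingers":0.06,"slide":[0.4,-0.063,0.03],"twist":0}]' 30
python3 -m crank '[{"fingers":0.06,"slide":[0.017,-0.002,0.001],"twist":0},{"fingers":0.06,"slide":[0.017,-0.002,0.001],"twist":0},{"fingers":0.06,"slide":[0.017,-0.002,0.001],"twist":0}]'
python3 - <<'E'
from h import *
from bench import bot
plan([.5285,-.3927,.024])
d=bot.read_camera("wrist");cv2.imwrite("pics/w1.png",d["img"][:,:,::-1])
print(proj(d,np.array([.5285,-.3927,.052])),proj(d,np.array([.5285,-.3927,.018])))
E
```

```text
t: 1.15
tool_pos: [0.5084, -0.4005, 0.2018]
tool_rot: [3.118, 0.385, -0.0]
ft_force: [0.1, -0.8, 0.4]
grip_width: 0.0601
t: 1.45
tool_pos: [0.522, -0.3957, 0.2006]
tool_rot: [-3.118, -0.386, 0.002]
ft_force: [-0.7, -0.0, 0.6]
grip_width: 0.0598
t 1.45 pos [ 0.522  -0.3957  0.2006] F [-0.7 -0.   0.6] w 0.0598 slide [ 0.0073 -0.0012  0.1766]
[321.27173796 209.61559716] [321.40848643 200.93452571]
```

View pics/w1.png

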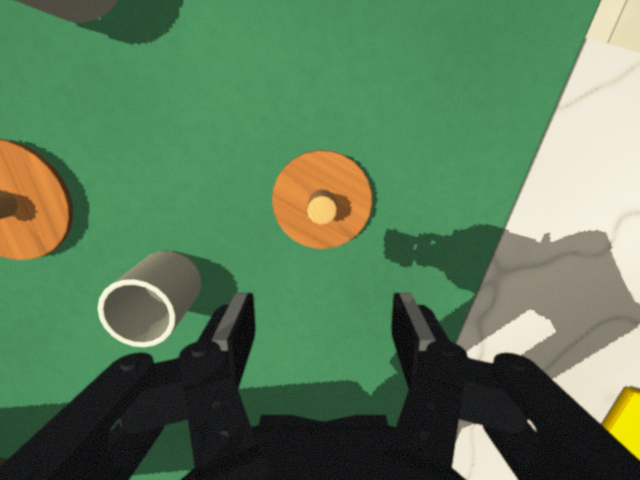

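The knob top is at (321,209), exactly where it was predicted, and the small jar's rim is near (137,312). I'll descend.

```bash
python3 - <<'E'
from h import *
from bench import bot
d=bot.read_camera("wrist")
print(circle(d,(323,199),"lid",.018,.047), cast(d,[(137,312)],.075))
plan([.5285,-.3927,.024])
E
python3 -m crank '[{"fingers":0.06,"slide":[0,0,0.04],"twist":0},{"fingers":0.06,"slide":[0,0,0.08],"twist":0},{"fingers":0.06,"slide":[0,0,0.12],"twist":0},{"fingers":0.06,"slide":[0,0,0.12],"twist":0},{"fingers":0.06,"slide":[0,0,0.12],"twist":0}]'
python3 -c "
from h import *
plan([.5285,-.3927,.024])"
```

```text
(array([ 0.52832484, -0.39320847]), np.float64(1.0), 282) [[ 0.40799371 -0.2607617 ]]
t 1.55 pos [ 0.521  -0.3964  0.2011] F [-0.4 -0.2  0.3] w 0.0598 slide [ 0.0083 -0.0018  0.177 ]
t: 2.05
tool_pos: [0.5212, -0.3964, 0.0812]
tool_rot: [-3.117, -0.382, 0.002]
ft_force: [0.0, -1.4, 0.3]
grip_width: 0.0601
t 2.05 pos [ 0.5212 -0.3964  0.0812] F [ 0.  -1.4  0.3] w 0.0601 slide [ 0.008  -0.0018  0.0571]
```

```bash
python3 -m crank '[{"fingers":0.06,"slide":[0.008,-0.002,0.02],"twist":0},{"fingers":0.06,"slide":[0.008,-0.002,0.04],"twist":0},{"fingers":0.06,"slide":[0.008,-0.002,0.055],"twist":0},{"fingers":0.06,"slide":[0.008,-0.002,0.056],"twist":0},{"fingers":0.06,"slide":[0.008,-0.002,0.056],"twist":0}]' 30
python3 -m crank '[{"fingers":0.01,"slide":[0,0,0],"twist":0},{"fingers":0.01,"slide":[0,0,0],"twist":0},{"fingers":0.01,"slide":[0,0,0],"twist":0},{"fingers":0.01,"slide":[0,0,0],"twist":0},{"fingers":0.01,"slide":[0,0,0],"twist":0}]' 30
```

```text
t: 2.55
tool_pos: [0.5302, -0.3925, 0.0261]
tool_rot: [3.117, 0.384, 0.002]
ft_force: [0.2, 0.7, 0.6]
grip_width: 0.0603
t: 3.05
tool_pos: [0.5305, -0.3923, 0.0262]
tool_rot: [3.116, 0.385, 0.002]
ft_force: [-0.9, 0.1, 7.1]
grip_width: 0.0249
```

```bash
python3 -m crank '[{"fingers":0.01,"slide":[0,0,-0.01],"twist":0},{"fingers":0.01,"slide":[0,0,-0.03],"twist":0},{"fingers":0.01,"slide":[0,0,-0.06],"twist":0},{"fingers":0.01,"slide":[0,0,-0.1],"twist":0},{"fingers":0.01,"slide":[0,0,-0.14],"twist":0},{"fingers":0.01,"slide":[0,0,-0.17],"twist":0},{"fingers":0.01,"slide":[0,0,-0.17],"twist":0}]'
python3 -c "
from h import *
plan([.666,-.1495,.2])"
```

```text
t: 3.75
tool_pos: [0.5325, -0.3938, 0.2012]
tool_rot: [3.11, 0.384, 0.012]
ft_force: [0.9, -0.3, -0.0]
grip_width: 0.0249
t 3.75 pos [ 0.5325 -0.3938  0.2012] F [ 0.9 -0.3 -0. ] w 0.0249 slide [ 0.189  -0.2044  0.0006]
```

```bash
python3 -m crank '[{"fingers":0.01,"slide":[0.01,-0.025,0],"twist":0},{"fingers":0.01,"slide":[0.025,-0.06,0],"twist":0},{"fingers":0.01,"slide":[0.04,-0.1,0],"twist":0},{"fingers":0.01,"slide":[0.055,-0.14,0],"twist":0},{"fingers":0.01,"slide":[0.07,-0.175,0],"twist":0},{"fingers":0.01,"slide":[0.08,-0.195,0],"twist":0},{"fingers":0.01,"slide":[0.09,-0.204,0],"twist":0},{"fingers":0.01,"slide":[0.09,-0.204,0],"twist":0}]'
python3 - <<'E'
from h import *
from bench import bot
d=bot.read_camera("wrist");cv2.imwrite("pics/w2.png",d["img"][:,:,::-1])
plan([.666,-.1495,.2]);print(proj(d,np.array([.666,-.1495,.09])))
E
```

```text
t: 4.55
tool_pos: [0.5682, -0.1707, 0.1944]
tool_rot: [-3.117, -0.389, 0.0]
ft_force: [1.0, -0.6, -0.6]
grip_width: 0.0248
t 4.60 pos [ 0.5679 -0.172   0.1944] F [ 0.6 -0.5 -0.8] w 0.0252 slide [ 0.1007  0.0022 -0.0057]
[328.18211979  85.52531451]
```

View pics/w2.png

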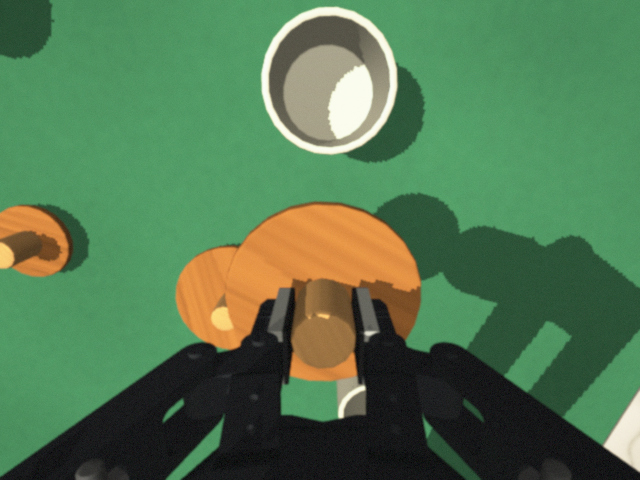

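The medium jar's rim outer edge spans x 261–397 and y 7–154, and the lid is held with its disc spanning x 225–421, top edge at y 203. I'll check both against predictions.

```bash
cat >> h.py <<'E'
def wjar(d,seed,z,R):
    "white rim in the wrist view: outer silhouette of non-green blob, robust circle"
    H,S,V=cv2.split(cv2.cvtColor(d["img"],cv2.COLOR_RGB2HSV))
    m=((S<60)&(V>165)).astype(np.uint8);P=cast(d,np.argwhere(m)[:,::-1],z)
    q=cast(d,[seed],z)[0]
    for _ in range(6):
        e=P[abs(np.hypot(*(P-q).T)-(R-.0025))<.012]
        s=least_squares(lambda v:np.hypot(*(e-v).T)-(R-.0025),q,loss="cauchy",f_scale=.002);q=s.x
    return q,np.mean(abs(s.fun)<.003),len(e)
E
python3 - <<'E'
from h import *
from bench import bot
d=bot.read_camera("wrist");s=bot.state()
q,f,n=wjar(d,(329,80),.09,.044);print(q,f,n)
plan([*q,.2])
t=s["tool_pos"];R=Ro.from_rotvec(s["tool_rot"]).as_matrix()
for v in ((.047,0),(0,.047),(0,-.047)): print(proj(d,t+R@np.array([v[0],v[1],.008])))
E
```

```text
[ 0.66722757 -0.14904202] 0.7742729306487696 4470
t 4.65 pos [ 0.5676 -0.1727  0.1945] F [-0.5 -0.5 -0.4] w 0.0249 slide [ 0.1024  0.0013 -0.0056]
[324.57316521 198.189207  ]
[423.78862336 296.13375997]
[224.84320728 296.06356571]
```

```bash
python3 -m crank '[{"fingers":0.01,"slide":[0.02,0,0],"twist":0},{"fingers":0.01,"slide":[0.05,0.001,0],"twist":0},{"fingers":0.01,"slide":[0.08,0.001,0],"twist":0},{"fingers":0.01,"slide":[0.096,0.001,0],"twist":0},{"fingers":0.01,"slide":[0.104,0.001,0],"twist":0},{"fingers":0.01,"slide":[0.104,0.001,0.02],"twist":0},{"fingers":0.01,"slide":[0.104,0.001,0.045],"twist":0},{"fingers":0.01,"slide":[0.104,0.001,0.055],"twist":0}]'
python3 -c "
from h import *
plan([.6672,-.149,.106])"
```

```text
t: 5.45
tool_pos: [0.6663, -0.1486, 0.1372]
tool_rot: [-3.117, -0.383, 0.008]
ft_force: [-0.8, 0.0, -0.7]
grip_width: 0.0248
t 5.45 pos [ 0.6663 -0.1486  0.1372] F [-0.8  0.  -0.7] w 0.0248 slide [0.0009 0.0007 0.0312]
```

```bash
python3 -m crank '[{"fingers":0.01,"slide":[0.002,0,0.01],"twist":0},{"fingers":0.01,"slide":[0.003,0,0.018],"twist":0},{"fingers":0.01,"slide":[0.003,0,0.023],"twist":0},{"fingers":0.01,"slide":[0.003,0,0.026],"twist":0},{"fingers":0.01,"slide":[0.003,0,0.026],"twist":0}]'
python3 -m crank '[{"fingers":0.01,"slide":[0,0,0.001],"twist":0},{"fingers":0.01,"slide":[0,0,0.002],"twist":0},{"fingers":0.01,"slide":[0,0,0.003],"twist":0},{"fingers":0.01,"slide":[0,0,0.003],"twist":0}]'
python3 -m crank '[{"fingers":0.01,"slide":[0,0,0.001],"twist":0},{"fingers":0.01,"slide":[0,0,0.001],"twist":0},{"fingers":0.01,"slide":[0,0,0.001],"twist":0}]'
```

```text
t: 5.95
tool_pos: [0.6716, -0.1469, 0.114]
tool_rot: [3.118, 0.385, 0.0]
ft_force: [-0.4, -0.1, -0.0]
grip_width: 0.0251
t: 6.35
tool_pos: [0.6716, -0.1469, 0.111]
tool_rot: [3.118, 0.385, 0.0]
ft_force: [-0.7, -0.4, -0.4]
grip_width: 0.0251
t: 6.65
tool_pos: [0.6716, -0.1469, 0.1099]
tool_rot: [-3.118, -0.385, 0.0]
ft_force: [0.4, 0.1, -0.6]
grip_width: 0.0251
```

```bash
python3 -m crank '[{"fingers":0.01,"slide":[-0.003,0.001,0.0],"twist":0},{"fingers":0.01,"slide":[-0.003,0.001,0.001],"twist":0},{"fingers":0.01,"slide":[-0.003,0.001,0.002],"twist":0},{"fingers":0.01,"slide":[-0.003,0.001,0.003],"twist":0},{"fingers":0.01,"slide":[-0.003,0.001,0.003],"twist":0}]'
python3 -m crank '[{"fingers":0.01,"slide":[0,0,0.001],"twist":0},{"fingers":0.01,"slide":[0,0,0.001],"twist":0},{"fingers":0.01,"slide":[0,0,0.001],"twist":0}]'
```

```text
t: 7.15
tool_pos: [0.6688, -0.1485, 0.1067]
tool_rot: [-3.118, -0.385, 0.001]
ft_force: [-0.2, -0.8, -0.7]
grip_width: 0.0248
t: 7.45
tool_pos: [0.669, -0.1486, 0.1062]
tool_rot: [3.118, 0.385, 0.0]
ft_force: [-0.3, 0.8, 1.3]
grip_width: 0.0251
```

Contact has just begun (TCP 0.1062 against 0.106 expected). I'll open to 50 mm and rise.

```bash
python3 -m crank '[{"fingers":0.03,"slide":[0,0,0],"twist":0},{"fingers":0.04,"slide":[0,0,0],"twist":0},{"fingers":0.05,"slide":[0,0,0],"twist":0},{"fingers":0.05,"slide":[0,0,0],"twist":0},{"fingers":0.05,"slide":[0,0,-0.02],"twist":0},{"fingers":0.05,"slide":[0,0,-0.05],"twist":0},{"fingers":0.05,"slide":[-0.04,0,-0.08],"twist":0},{"fingers":0.06,"slide":[-0.08,0,-0.09],"twist":0}]'
python3 - <<'E'
from h import *
from bench import bot
d=bot.read_camera("wrist");cv2.imwrite("pics/w3.png",d["img"][:,:,::-1])
plan([.456,-.1066,.15])
print(circle(d,proj(d,np.array([.667,-.149,.098])),"lid",.098,.047))
t=bot.read_camera("top");print(circle(t,proj(t,np.array([.667,-.149,.098])),"lid",.098,.047),jar(t,(386,193),.09,.044))
E
```

```text
t: 8.25
tool_pos: [0.5933, -0.1688, 0.199]
tool_rot: [3.115, 0.387, 0.009]
ft_force: [0.3, 0.3, 0.2]
grip_width: 0.0599
t 8.30 pos [ 0.585  -0.1695  0.1993] F [-6.1  0.7 -0.7] w 0.0601 slide [-0.1096 -0.0925  0.0495]
(array([ 0.66626217, -0.14950896]), np.float64(1.0), 410)
(array([ 0.68840059, -0.09679321]), np.float64(0.3076923076923077), 78) (array([ 0.81698897, -0.32498024]), np.float64(0.006947904706789589), 1029)
```

View pics/w3.png

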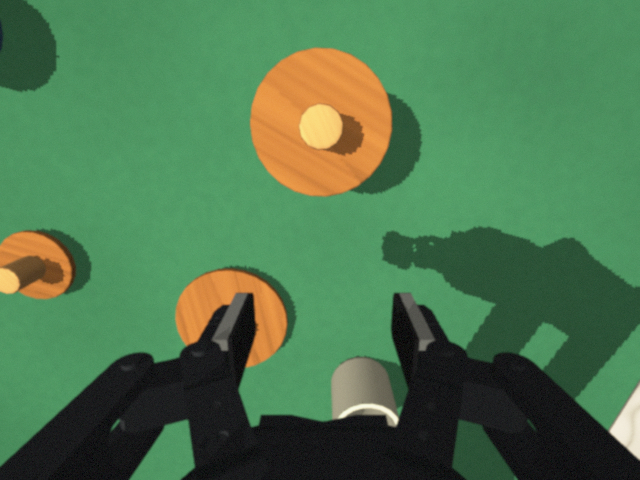

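The medium lid is flat on its jar, at disc centre (321,122) in the image and within 1 mm of the mouth. The top camera was blocked by the arm, so its figures don't count. Next is the large lid.

```bash
python3 -m crank '[{"fingers":0.06,"slide":[-0.03,-0.025,0],"twist":0},{"fingers":0.06,"slide":[-0.06,-0.05,0.01],"twist":0},{"fingers":0.06,"slide":[-0.09,-0.075,0.02],"twist":0},{"fingers":0.06,"slide":[-0.11,-0.092,0.03],"twist":0},{"fingers":0.06,"slide":[-0.11,-0.092,0.03],"twist":0},{"fingers":0.06,"slide":[-0.11,-0.092,0.03],"twist":0}]'
python3 - <<'E'
from h import *
from bench import bot
d=bot.read_camera("wrist")
q,f,n=circle(d,proj(d,np.array([.456,-.1066,.018])),"lid",.018,.058);print(q,f,n);plan([*q,.026])
E
```

```text
t: 8.95
tool_pos: [0.4626, -0.1054, 0.166]
tool_rot: [3.118, 0.386, 0.001]
ft_force: [0.3, -0.2, -0.6]
grip_width: 0.0599
[ 0.45543683 -0.10612506] 1.0 373
t 9.00 pos [ 0.4638 -0.106   0.1663] F [ 0.6 -0.2  0.2] w 0.0600 slide [-0.0084 -0.002   0.1403]
```

```bash
python3 -m crank '[{"fingers":0.06,"slide":[-0.008,-0.002,0.03],"twist":0},{"fingers":0.06,"slide":[-0.008,-0.002,0.065],"twist":0},{"fingers":0.06,"slide":[-0.008,-0.002,0.095],"twist":0},{"fingers":0.06,"slide":[-0.008,-0.002,0.12],"twist":0},{"fingers":0.06,"slide":[-0.008,-0.002,0.132],"twist":0},{"fingers":0.06,"slide":[-0.008,-0.002,0.139],"twist":0},{"fingers":0.06,"slide":[-0.008,-0.002,0.139],"twist":0}]' 30
python3 -c "
from h import *
plan([.4554,-.1061,.0265])"
```

```text
t: 9.7
tool_pos: [0.4552, -0.1061, 0.0262]
tool_rot: [-3.118, -0.385, 0.0]
ft_force: [-0.0, -0.0, -0.6]
grip_width: 0.0603
t 9.70 pos [ 0.4552 -0.1061  0.0262] F [-0.  -0.  -0.6] w 0.0603 slide [ 0.0002  0.0001 -0.0003]
```

```bash
python3 -m crank '[{"fingers":0.01,"slide":[0,0,0],"twist":0},{"fingers":0.01,"slide":[0,0,0],"twist":0},{"fingers":0.01,"slide":[0,0,0],"twist":0},{"fingers":0.01,"slide":[0,0,0],"twist":0},{"fingers":0.01,"slide":[0,0,0],"twist":0}]' 40
python3 -m crank '[{"fingers":0.01,"slide":[0,0,-0.01],"twist":0},{"fingers":0.01,"slide":[0,0,-0.03],"twist":0},{"fingers":0.01,"slide":[0,0,-0.06],"twist":0},{"fingers":0.01,"slide":[0,0,-0.1],"twist":0},{"fingers":0.01,"slide":[0,0,-0.14],"twist":0},{"fingers":0.01,"slide":[0,0,-0.18],"twist":0},{"fingers":0.01,"slide":[0,0,-0.2],"twist":0},{"fingers":0.01,"slide":[0,0,-0.2],"twist":0}]'
python3 -c "
from h import *
plan([.446,.383,.225])"
```

```text
t: 10.2
tool_pos: [0.455, -0.1059, 0.0279]
tool_rot: [3.117, 0.385, 0.004]
ft_force: [0.0, -0.5, 6.5]
grip_width: 0.0247
t: 11.0
tool_pos: [0.4558, -0.1062, 0.2307]
tool_rot: [3.115, 0.385, 0.011]
ft_force: [0.9, 0.7, -1.5]
grip_width: 0.0246
t 11.00 pos [ 0.4558 -0.1062  0.2307] F [ 0.9  0.7 -1.5] w 0.0246 slide [ 0.1095 -0.4768  0.0044]
```

```bash
python3 -m crank '[{"fingers":0.01,"slide":[0.005,-0.02,0],"twist":0},{"fingers":0.01,"slide":[0.012,-0.055,0],"twist":0},{"fingers":0.01,"slide":[0.022,-0.095,0],"twist":0},{"fingers":0.01,"slide":[0.032,-0.135,0],"twist":0},{"fingers":0.01,"slide":[0.041,-0.175,0],"twist":0},{"fingers":0.01,"slide":[0.05,-0.215,0],"twist":0},{"fingers":0.01,"slide":[0.058,-0.25,0],"twist":0},{"fingers":0.01,"slide":[0.068,-0.29,0],"twist":0}]'
python3 -m crank '[{"fingers":0.01,"slide":[0.01,-0.04,0],"twist":0},{"fingers":0.01,"slide":[0.02,-0.08,0],"twist":0},{"fingers":0.01,"slide":[0.028,-0.12,0],"twist":0},{"fingers":0.01,"slide":[0.036,-0.155,0],"twist":0},{"fingers":0.01,"slide":[0.04,-0.175,0],"twist":0},{"fingers":0.01,"slide":[0.042,-0.185,0],"twist":0},{"fingers":0.01,"slide":[0.042,-0.187,0],"twist":0},{"fingers":0.01,"slide":[0.042,-0.187,0],"twist":0}]'
cat > look.py <<'E'
import sys
from h import *
from bench import bot
j,out=sys.argv[1:3];q0={"L":(.526,.4034),"S":(.4047,-.261)}[j];z,R,r=(.105,.055,.058) if j=="L" else (.075,.033,.036)
d=bot.read_camera("wrist");s=bot.state();cv2.imwrite(out,d["img"][:,:,::-1])
q,f,n=wjar(d,proj(d,np.array([*q0,z])),z,R);print(q,f,n);plan([*q,z+.018])
t=s["tool_pos"];M=Ro.from_rotvec(s["tool_rot"]).as_matrix()
print("rim centre px",proj(d,np.array([*q,z])),"held disc edge px:",[proj(d,t+M@np.array([a,b,.01])).round().tolist() for a,b in ((r,0),(0,r),(0,-r))])
E
python3 look.py L pics/w4.png
```

```text
t: 11.8
tool_pos: [0.4475, 0.193, 0.2252]
tool_rot: [3.117, 0.385, -0.006]
ft_force: [0.4, -0.5, -1.5]
grip_width: 0.0245
t: 12.6
tool_pos: [0.444, 0.3827, 0.226]
tool_rot: [3.116, 0.385, -0.003]
ft_force: [0.1, -1.3, -2.0]
grip_width: 0.0247
[0.52673999 0.4007044 ] 1.0 2933
t 12.65 pos [0.4442 0.3824 0.2263] F [-0.   0.2 -1.4] w 0.0250 slide [0.0846 0.0022 0.1032]
rim centre px [326.3461539  111.22610122] held disc edge px: [[324.0, 171.0], [445.0, 293.0], [202.0, 293.0]]
```

View pics/w4.png

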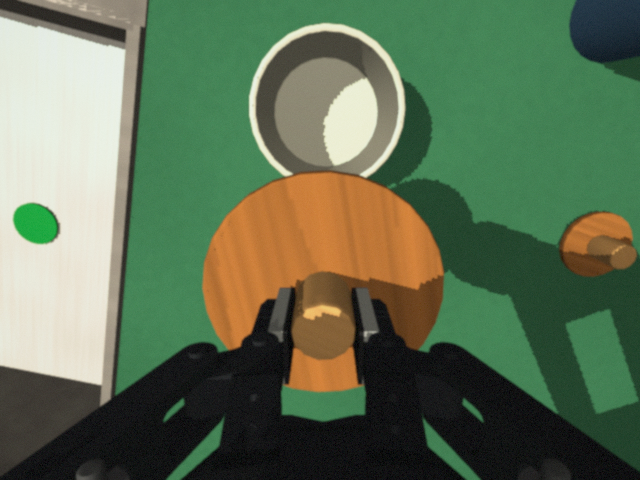

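The large jar's rim is centred near (327,109) and the held lid's edges match prediction, so it sits level in the grip. I'll move over and down.

```bash
python3 -m crank '[{"fingers":0.01,"slide":[0.02,0,0],"twist":0},{"fingers":0.01,"slide":[0.045,0.001,0],"twist":0},{"fingers":0.01,"slide":[0.07,0.002,0],"twist":0},{"fingers":0.01,"slide":[0.081,0.002,0.005],"twist":0},{"fingers":0.01,"slide":[0.085,0.002,0.02],"twist":0},{"fingers":0.01,"slide":[0.085,0.002,0.045],"twist":0},{"fingers":0.01,"slide":[0.085,0.002,0.065],"twist":0},{"fingers":0.01,"slide":[0.085,0.002,0.07],"twist":0}]'
python3 -m crank '[{"fingers":0.01,"slide":[0,0,0],"twist":0},{"fingers":0.01,"slide":[0,0,0],"twist":0}]'
python3 -c "
from h import *
plan([.5267,.4007,.123])"
```

```text
t: 13.45
tool_pos: [0.5242, 0.4002, 0.1529]
tool_rot: [3.114, 0.384, -0.012]
ft_force: [-0.2, -0.9, -1.4]
grip_width: 0.0245
t: 13.65
tool_pos: [0.5275, 0.4026, 0.1575]
tool_rot: [-3.118, -0.385, -0.001]
ft_force: [-0.2, -0.1, -0.0]
grip_width: 0.0248
t 13.65 pos [0.5275 0.4026 0.1575] F [-0.2 -0.1 -0. ] w 0.0248 slide [-0.0012  0.0017  0.0345]
```

```bash
python3 -m crank '[{"fingers":0.01,"slide":[-0.001,0.002,0.01],"twist":0},{"fingers":0.01,"slide":[-0.001,0.002,0.02],"twist":0},{"fingers":0.01,"slide":[-0.001,0.002,0.026],"twist":0},{"fingers":0.01,"slide":[-0.001,0.002,0.029],"twist":0},{"fingers":0.01,"slide":[-0.001,0.002,0.031],"twist":0},{"fingers":0.01,"slide":[-0.001,0.002,0.032],"twist":0},{"fingers":0.01,"slide":[-0.001,0.002,0.032],"twist":0}]'
python3 -m crank '[{"fingers":0.01,"slide":[0,0,0.001],"twist":0},{"fingers":0.01,"slide":[0,0,0.001],"twist":0},{"fingers":0.01,"slide":[0,0,0.0015],"twist":0},{"fingers":0.01,"slide":[0,0,0.0015],"twist":0}]'
```

```text
t: 14.35
tool_pos: [0.5272, 0.4005, 0.125]
tool_rot: [-3.118, -0.385, -0.0]
ft_force: [-0.2, 1.1, -1.1]
grip_width: 0.025
t: 14.75
tool_pos: [0.5271, 0.4004, 0.1235]
tool_rot: [-3.118, -0.385, -0.0]
ft_force: [-0.4, -0.5, -1.4]
grip_width: 0.0244
```

```bash
python3 -m crank '[{"fingers":0.01,"slide":[0,0,0.0005],"twist":0},{"fingers":0.01,"slide":[0,0,0.001],"twist":0},{"fingers":0.01,"slide":[0,0,0.001],"twist":0}]'
python3 -m crank '[{"fingers":0.01,"slide":[0,0,0.001],"twist":0},{"fingers":0.01,"slide":[0,0,0.001],"twist":0},{"fingers":0.01,"slide":[0,0,0.001],"twist":0}]'
```

```text
t: 15.05
tool_pos: [0.5271, 0.4004, 0.123]
tool_rot: [-3.118, -0.385, -0.001]
ft_force: [-1.5, -0.4, 2.6]
grip_width: 0.0244
t: 15.35
tool_pos: [0.5271, 0.4005, 0.123]
tool_rot: [-3.117, -0.385, -0.002]
ft_force: [-2.3, -1.1, 7.6]
grip_width: 0.0249
```

The large lid is seated, with contact at 0.123. I'll release it and go for the small lid.

```bash
python3 -m crank '[{"fingers":0.03,"slide":[0,0,0],"twist":0},{"fingers":0.04,"slide":[0,0,0],"twist":0},{"fingers":0.05,"slide":[0,0,0],"twist":0},{"fingers":0.05,"slide":[0,0,0],"twist":0},{"fingers":0.05,"slide":[0,0,-0.02],"twist":0},{"fingers":0.05,"slide":[0,0,-0.05],"twist":0},{"fingers":0.05,"slide":[-0.04,0.01,-0.08],"twist":0},{"fingers":0.06,"slide":[-0.08,0.02,-0.1],"twist":0}]'
python3 - <<'E'
from h import *
from bench import bot
d=bot.read_camera("wrist");cv2.imwrite("pics/w5.png",d["img"][:,:,::-1])
plan([.47,.0907,.15])
print(circle(d,proj(d,np.array([.527,.401,.113])),"lid",.113,.058))
E
```

```text
t: 16.15
tool_pos: [0.4552, 0.362, 0.2227]
tool_rot: [-3.117, -0.384, -0.003]
ft_force: [-0.2, 0.1, 1.4]
grip_width: 0.0601
t 16.20 pos [0.4482 0.3584 0.2256] F [-6.3 -3.7  1. ] w 0.0600 slide [-0.0439  0.2649  0.0758]
(array([0.52691938, 0.40010346]), np.float64(1.0), 493)
```

View pics/w5.png

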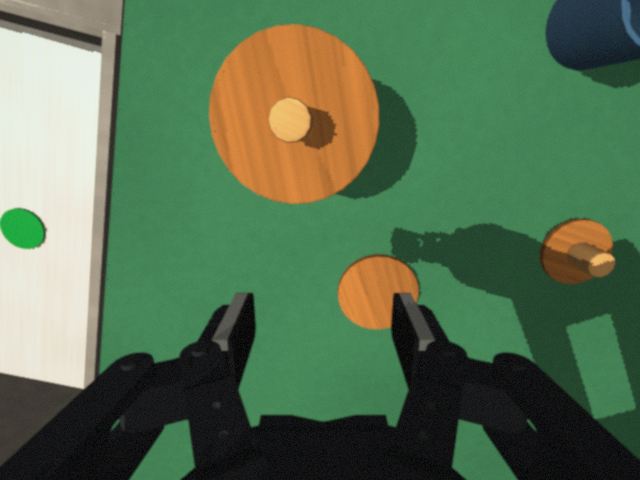

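The large lid is flat on its jar, disc centred near (294,113) and within 1 mm of the mouth. The coaster at (380,292) is untouched.

```bash
python3 -m crank '[{"fingers":0.06,"slide":[-0.008,0.045,0],"twist":0},{"fingers":0.06,"slide":[-0.015,0.09,0],"twist":0},{"fingers":0.06,"slide":[-0.023,0.135,0],"twist":0},{"fingers":0.06,"slide":[-0.03,0.18,0.01],"twist":0},{"fingers":0.06,"slide":[-0.037,0.22,0.03],"twist":0},{"fingers":0.06,"slide":[-0.044,0.25,0.05],"twist":0},{"fingers":0.06,"slide":[-0.044,0.265,0.06],"twist":0},{"fingers":0.06,"slide":[-0.044,0.265,0.06],"twist":0}]'
python3 -m crank '[{"fingers":0.06,"slide":[0,0,0],"twist":0},{"fingers":0.06,"slide":[0,0,0],"twist":0}]'
python3 - <<'E'
from h import *
from bench import bot
d=bot.read_camera("wrist")
q,f,n=circle(d,proj(d,np.array([.47,.0907,.018])),"lid",.018,.036);print(q,f,n);plan([*q,.028])
E
```

```text
t: 17.0
tool_pos: [0.4752, 0.0917, 0.1599]
tool_rot: [3.118, 0.38, -0.005]
ft_force: [-0.4, 0.5, 0.8]
grip_width: 0.0599
t: 17.2
tool_pos: [0.4768, 0.0946, 0.162]
tool_rot: [-3.117, -0.386, -0.002]
ft_force: [-0.3, -0.2, -0.0]
grip_width: 0.0603
[0.46994833 0.0917038 ] 1.0 233
t 17.25 pos [0.4767 0.0948 0.1621] F [0.4 0.7 0.7] w 0.0601 slide [-0.0075  0.0014  0.1341]
```

```bash
python3 -m crank '[{"fingers":0.06,"slide":[-0.007,0.001,0.03],"twist":0},{"fingers":0.06,"slide":[-0.007,0.001,0.065],"twist":0},{"fingers":0.06,"slide":[-0.007,0.001,0.095],"twist":0},{"fingers":0.06,"slide":[-0.007,0.001,0.115],"twist":0},{"fingers":0.06,"slide":[-0.007,0.001,0.127],"twist":0},{"fingers":0.06,"slide":[-0.007,0.001,0.134],"twist":0},{"fingers":0.06,"slide":[-0.007,0.001,0.134],"twist":0},{"fingers":0.06,"slide":[-0.007,0.001,0.134],"twist":0}]'
python3 -c "
from h import *
plan([.4699,.0917,.028])"
```

```text
t: 18.05
tool_pos: [0.4702, 0.0916, 0.028]
tool_rot: [-3.118, -0.386, -0.002]
ft_force: [-0.6, 0.3, -0.4]
grip_width: 0.06
t 18.05 pos [0.4702 0.0916 0.028 ] F [-0.6  0.3 -0.4] w 0.0600 slide [-0.0003 -0.0001  0.    ]
```

```bash
python3 -m crank '[{"fingers":0.01,"slide":[0,0,0],"twist":0},{"fingers":0.01,"slide":[0,0,0],"twist":0},{"fingers":0.01,"slide":[0,0,0],"twist":0},{"fingers":0.01,"slide":[0,0,0],"twist":0},{"fingers":0.01,"slide":[0,0,0],"twist":0}]' 30
python3 -m crank '[{"fingers":0.01,"slide":[0,0,-0.01],"twist":0},{"fingers":0.01,"slide":[0,0,-0.03],"twist":0},{"fingers":0.01,"slide":[0,0,-0.06],"twist":0},{"fingers":0.01,"slide":[0,0,-0.1],"twist":0},{"fingers":0.01,"slide":[0,0,-0.14],"twist":0},{"fingers":0.01,"slide":[0,0,-0.16],"twist":0},{"fingers":0.01,"slide":[0,0,-0.16],"twist":0}]'
python3 -c "
from h import *
plan([.407,-.261,.19])"
```

```text
t: 18.55
tool_pos: [0.4702, 0.0912, 0.0281]
tool_rot: [-3.118, -0.385, -0.003]
ft_force: [-0.7, 1.5, 6.5]
grip_width: 0.025
t: 19.25
tool_pos: [0.4719, 0.0913, 0.1912]
tool_rot: [3.118, 0.385, 0.012]
ft_force: [0.8, -0.5, -1.3]
grip_width: 0.0249
t 19.25 pos [0.4719 0.0913 0.1912] F [ 0.8 -0.5 -1.3] w 0.0249 slide [-0.1486  0.3259  0.0004]
```

```bash
python3 -m crank '[{"fingers":0.01,"slide":[-0.012,0.02,0],"twist":0},{"fingers":0.01,"slide":[-0.03,0.05,0],"twist":0},{"fingers":0.01,"slide":[-0.05,0.085,0],"twist":0},{"fingers":0.01,"slide":[-0.07,0.12,0],"twist":0},{"fingers":0.01,"slide":[-0.09,0.155,0],"twist":0},{"fingers":0.01,"slide":[-0.11,0.185,0],"twist":0},{"fingers":0.01,"slide":[-0.13,0.215,0],"twist":0},{"fingers":0.01,"slide":[-0.15,0.245,0],"twist":0}]'
python3 -m crank '[{"fingers":0.01,"slide":[-0.02,0.03,0],"twist":0},{"fingers":0.01,"slide":[-0.04,0.06,0],"twist":0},{"fingers":0.01,"slide":[-0.055,0.075,0],"twist":0},{"fingers":0.01,"slide":[-0.059,0.081,0],"twist":0},{"fingers":0.01,"slide":[-0.059,0.081,0],"twist":0},{"fingers":0.01,"slide":[-0.059,0.081,0],"twist":0}]'
python3 look.py S pics/w6.png
```

```text
t: 20.05
tool_pos: [0.3819, -0.1838, 0.1863]
tool_rot: [-3.116, -0.385, 0.003]
ft_force: [1.3, 0.8, -0.6]
grip_width: 0.0248
t: 20.65
tool_pos: [0.346, -0.2748, 0.1868]
tool_rot: [-3.116, -0.385, 0.001]
ft_force: [-0.5, 0.2, -0.1]
grip_width: 0.0249
[ 0.40591057 -0.25888311] 0.6109967656571597 3401
t 20.70 pos [ 0.3462 -0.2747  0.187 ] F [ 0.6  0.2 -0.3] w 0.0248 slide [ 0.0618 -0.0006  0.094 ]
rim centre px [321.73012467 145.58464096] held disc edge px: [[323.0, 220.0], [398.0, 293.0], [247.0, 293.0]]
```

View pics/w6.png

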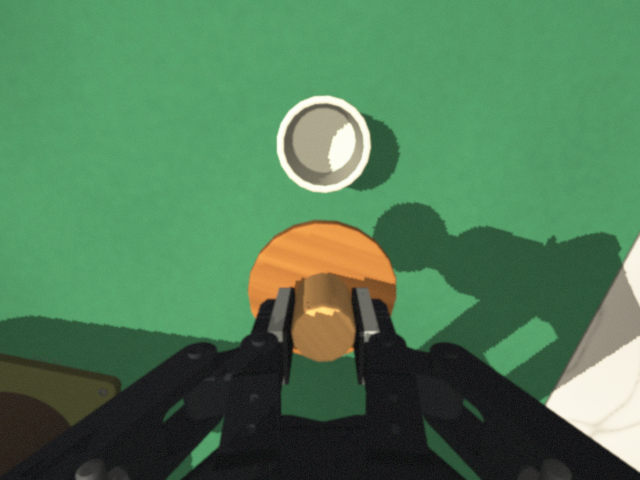

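The small jar's rim is centred near (324,144) and the held lid is level with its top edge at y 221. I'll move over and down.

```bash
python3 -m crank '[{"fingers":0.01,"slide":[0.02,0,0],"twist":0},{"fingers":0.01,"slide":[0.045,0.001,0],"twist":0},{"fingers":0.01,"slide":[0.059,0.001,0],"twist":0},{"fingers":0.01,"slide":[0.063,0.001,0.01],"twist":0},{"fingers":0.01,"slide":[0.063,0.001,0.03],"twist":0},{"fingers":0.01,"slide":[0.063,0.001,0.05],"twist":0},{"fingers":0.01,"slide":[0.063,0.001,0.06],"twist":0},{"fingers":0.01,"slide":[0.063,0.001,0.06],"twist":0}]'
python3 -m crank '[{"fingers":0.01,"slide":[0,0,0],"twist":0},{"fingers":0.01,"slide":[0,0,0],"twist":0}]'
python3 -c "
from h import *
plan([.407,-.260,.093])"
```

```text
t: 21.5
tool_pos: [0.4058, -0.2603, 0.1256]
tool_rot: [-3.115, -0.385, 0.006]
ft_force: [-0.1, -0.6, 0.2]
grip_width: 0.0249
t: 21.7
tool_pos: [0.408, -0.262, 0.1282]
tool_rot: [3.117, 0.385, 0.002]
ft_force: [-0.1, -0.1, -0.8]
grip_width: 0.0247
t 21.70 pos [ 0.408  -0.262   0.1282] F [-0.1 -0.1 -0.8] w 0.0247 slide [-0.0005 -0.0023  0.0352]
```

```bash
python3 -m crank '[{"fingers":0.01,"slide":[-0.001,-0.002,0.01],"twist":0},{"fingers":0.01,"slide":[-0.001,-0.002,0.02],"twist":0},{"fingers":0.01,"slide":[-0.001,-0.002,0.027],"twist":0},{"fingers":0.01,"slide":[-0.001,-0.002,0.03],"twist":0},{"fingers":0.01,"slide":[-0.001,-0.002,0.032],"twist":0},{"fingers":0.01,"slide":[-0.001,-0.002,0.033],"twist":0},{"fingers":0.01,"slide":[-0.001,-0.002,0.033],"twist":0}]'
python3 -m crank '[{"fingers":0.01,"slide":[0,0,0.001],"twist":0},{"fingers":0.01,"slide":[0,0,0.0015],"twist":0},{"fingers":0.01,"slide":[0,0,0.002],"twist":0},{"fingers":0.01,"slide":[0,0,0.002],"twist":0}]'
```

```text
t: 22.4
tool_pos: [0.4062, -0.26, 0.0944]
tool_rot: [3.118, 0.385, 0.0]
ft_force: [0.5, -0.5, -0.2]
grip_width: 0.0249
t: 22.8
tool_pos: [0.4066, -0.2603, 0.0932]
tool_rot: [3.117, 0.385, 0.002]
ft_force: [-0.4, 0.8, 5.2]
grip_width: 0.0252
```

The small lid has made contact at 0.0932, so it's seated. I'll release, rise and look.

```bash
python3 -m crank '[{"fingers":0.03,"slide":[0,0,0],"twist":0},{"fingers":0.04,"slide":[0,0,0],"twist":0},{"fingers":0.05,"slide":[0,0,0],"twist":0},{"fingers":0.05,"slide":[0,0,0],"twist":0},{"fingers":0.05,"slide":[0,0,-0.02],"twist":0},{"fingers":0.05,"slide":[0,0,-0.05],"twist":0},{"fingers":0.05,"slide":[0,0,-0.09],"twist":0},{"fingers":0.05,"slide":[-0.03,0.03,-0.12],"twist":0}]'
python3 -m crank '[{"fingers":0.05,"slide":[-0.02,0.04,0],"twist":0},{"fingers":0.05,"slide":[-0.02,0.08,0],"twist":0},{"fingers":0.05,"slide":[-0.02,0.12,0],"twist":0},{"fingers":0.05,"slide":[-0.02,0.15,0],"twist":0},{"fingers":0.05,"slide":[-0.02,0.15,0],"twist":0},{"fingers":0.05,"slide":[-0.02,0.15,0],"twist":0},{"fingers":0.05,"slide":[-0.02,0.15,0],"twist":0}]'
python3 - <<'E'
from h import *
from bench import bot
D={n:bot.read_camera(n) for n in("top","scene","wrist")}
for n in ("top","scene"):
    d=D[n]
    for k,x,y,z,R in (("S",.406,-.26,.083,.036),("M",.6672,-.149,.098,.047),("L",.5267,.4007,.113,.058),("coaster",.370,.276,.01,.045)):
        q,f,c=circle(d,proj(d,np.array([x,y,z])),"lid",z,R);print(n,k,q.round(4),"off mm",(1e3*(q-[x,y])).round(1),round(f,2))
print("mug",cast(D["top"],(249,188),.088)); plan([0.4,-.26,.2])
v=np.hstack([D["top"]["img"][90:370,100:500],D["scene"]["img"][140:420,140:520]]);cv2.imwrite("pics/f.png",v[:,:,::-1])
E
```

```text
t: 23.6
tool_pos: [0.3869, -0.2927, 0.2132]
tool_rot: [-3.116, -0.393, -0.004]
ft_force: [0.7, -1.4, -0.7]
grip_width: 0.0499
t: 24.3
tool_pos: [0.4017, -0.444, 0.2108]
tool_rot: [-3.116, -0.385, 0.001]
ft_force: [0.6, 0.4, 0.3]
grip_width: 0.0501
top S [ 0.4048 -0.2599] off mm [-1.2  0.1] 1.0
top M [ 0.6641 -0.1495] off mm [-3.1 -0.5] 1.0
top L [0.5257 0.398 ] off mm [-1.  -2.7] 1.0
top coaster [0.3688 0.276 ] off mm [-1.2  0. ] 1.0
scene S [ 0.408  -0.2599] off mm [2.  0.1] 1.0
scene M [ 0.6675 -0.1495] off mm [ 0.3 -0.5] 1.0
scene L [0.5288 0.3985] off mm [ 2.1 -2.2] 1.0
scene coaster [0.3713 0.2759] off mm [ 1.3 -0.1] 1.0
mug [[0.66494481 0.16540682]]
t 24.45 pos [ 0.402  -0.444   0.2114] F [ 0.8 -0.1 -0.1] w 0.0502 slide [ 0.043  -0.1789  0.0115]
```

View pics/f.png

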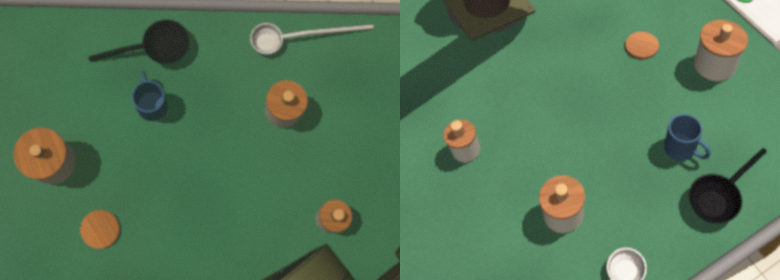

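All three lids are flat on their jars, in the top crop at (41,153), (287,101) and (335,215). The mug and coaster are unmoved, and the arm is clear.

```bash
python3 -c "
from bench import bot
print(bot.hand_in())"
```

```text
the job is handed in; nothing more can be done
None
```

I set all three lids on their own jars (medium, then large, then small) and handed the job in at about 24.5 s. I lowered each one until light contact, at most about 8 N at the wrist, before releasing it.

- **Lid positions:** in the final top and scene views, each lid's disc fits its full circle at rim height, within about 3 mm of the mouth centre I measured before placing. The limit is 12 mm.
- **Seating:** each lid touched down within 1 mm of the height expected for a seated lid. All three look flat on the rim in the last picture; I did not measure tilt.
- **Bystanders:** the coaster measures the same as at the start, within 0.3 mm. The mug looks unmoved in the last picture, but I did not measure it again. The arm was clear of everything.
- **Disagreements:**
  - The first jar-rim fits were wrong, and I replaced them with a better method.
  - The top and scene cameras still differed by up to 7 mm on the jars, so I used close-up wrist-camera fits for placing.
  - One mid-task top-view check of the medium jar was blocked by the arm, so I ignored it.

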